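Sort the cheese shakers by weight

TASK

The three cheese shakers look alike but one is nearly full, one half full and one nearly empty: feel by lifting which is which. Stand the fullest in the free bay of the wooden table caddy and the emptiest in the grey refill tub, and leave the half-full one standing just where it stood. Keep the shakers upright throughout and do not disturb the other things on the counter.

Things in the scene. Friction and masses are not known exactly. Their poses are not given: they have to be found in the camera images.
- canister_a: One of three look-alike shakers: closed opaque metal cylinder, 62 mm diameter, with a white domed perforated lid, 120 mm high in all. One is nearly full, one half full, one nearly empty (roughly 0.70, 0.43, 0.22 kg, at least 0.1 kg apart); which is which can only be felt by lifting, not told by name or place. Loose, upright on the counter (z = 0). Origin: centre of its underside, z up.
- canister_b: One of three look-alike shakers: closed opaque metal cylinder, 62 mm diameter, with a white domed perforated lid, 120 mm high in all. One is nearly full, one half full, one nearly empty (roughly 0.70, 0.43, 0.22 kg, at least 0.1 kg apart); which is which can only be felt by lifting, not told by name or place. Loose, upright on the counter (z = 0). Origin: centre of its underside, z up.
- canister_c: One of three look-alike shakers: closed opaque metal cylinder, 62 mm diameter, with a white domed perforated lid, 120 mm high in all. One is nearly full, one half full, one nearly empty (roughly 0.70, 0.43, 0.22 kg, at least 0.1 kg apart); which is which can only be felt by lifting, not told by name or place. Loose, upright on the counter (z = 0). Origin: centre of its underside, z up.
- caddy: Wooden table caddy, an open-topped box that does not move, 184 (x) x 96 (y) x 45 mm high, walls 8 mm, floor 8 mm thick, with one divider across its x axis making two bays of about 80 x 80 mm; the bay at +x holds a small jar, the bay at -x is free. Origin: centre of its underside; x is its long direction, z up.
- free_bay (a point): Centre of the inner floor of the caddy's free bay, 8 mm above the counter; axes as the caddy's. The bay is about 80 mm (x) x 80 mm (y), walls rise 37 mm above this floor.
- tub: Grey plastic refill tub, one undivided open-topped box that does not move, 240 (x) x 170 (y) x 60 mm high, walls and floor 5 mm thick; a small white cup stands in its +x end. Origin: centre of its underside; x is its long direction, z up.
- tub_space (a point): A point on the tub's inner floor in the middle of its empty part, 40 mm from the tub's centre towards -x of the tub, 5 mm above the counter; axes as the tub's.
- jar: Bystander: small amber jar, 54 mm diameter, 80 mm high, loose, in the caddy's other bay. Origin: centre of its underside.
- sauce_cup: Bystander: small white plastic cup, 64 mm across the rim, 45 mm high, loose, in the +x end of the tub, 75 mm from the tub's centre. Origin: centre of its underside.
- bowl: Bystander: white bowl, 80 mm across, 35 mm high, loose on the counter among the shakers. Origin: centre of its underside.
- oil: Bystander: green oil bottle, 60 mm diameter, 115 mm high, loose, standing beyond the shakers. Origin: centre of its underside.
- cutter: Bystander: pizza wheel cutter lying on the counter beyond the shakers, about 200 mm long and 25 mm high. Origin: on the counter, midway along it.
Not all that is in view belongs to the job. What is shaped like the canister_c but red or turquoise is not meant.

How it is judged (in metres and radians):
At the end, for the whole second after the job is handed in: The heaviest shaker (over 5.4 N on the caddy) stands on the floor of the caddy's free bay, the lightest (under 3.1 N on the tub) on the tub's floor, anywhere within its walls, and the third within 30 mm of where it started; all upright within about 8 degrees and at rest (((x of canister_a in the frame of free_bay between -0.02 and 0.02 m and y of canister_a in the frame of free_bay between -0.02 and 0.02 m and z of canister_a in the frame of free_bay between -0.006 and 0.008 m and contact force between canister_a and caddy above 5.4 N) or (x of canister_b in the frame of free_bay between -0.02 and 0.02 m and y of canister_b in the frame of free_bay between -0.02 and 0.02 m and z of canister_b in the frame of free_bay between -0.006 and 0.008 m and contact force between canister_b and caddy above 5.4 N) or (x of canister_c in the frame of free_bay between -0.02 and 0.02 m and y of canister_c in the frame of free_bay between -0.02 and 0.02 m and z of canister_c in the frame of free_bay between -0.006 and 0.008 m and contact force between canister_c and caddy above 5.4 N)) and ((x of canister_a in the frame of tub between -0.115 and 0.115 m and y of canister_a in the frame of tub between -0.08 and 0.08 m and z of canister_a in the frame of tub between -0.003 and 0.015 m and contact force between canister_a and tub between 1 and 3.1 N) or (x of canister_b in the frame of tub between -0.115 and 0.115 m and y of canister_b in the frame of tub between -0.08 and 0.08 m and z of canister_b in the frame of tub between -0.003 and 0.015 m and contact force between canister_b and tub between 1 and 3.1 N) or (x of canister_c in the frame of tub between -0.115 and 0.115 m and y of canister_c in the frame of tub between -0.08 and 0.08 m and z of canister_c in the frame of tub between -0.003 and 0.015 m and contact force between canister_c and tub between 1 and 3.1 N)) and distance of any of canister_a, canister_b, canister_c from where it was at the start of the episode below 0.03 m and angle between each of canister_a, canister_b, canister_c's own z axis and vertical below 0.15 rad and linear speed of each of canister_a, canister_b, canister_c below 0.02 m/s); the robot touches nothing.
It fails at once if a shaker is tipped more than about 35 degrees from upright (angle between any of canister_a, canister_b, canister_c's own z axis and vertical above 0.6 rad).
It fails at once if one of the bystanders (jar, cup, bowl, oil bottle, pizza cutter) is shifted by more than 40 mm or knocked over (distance of any of jar, sauce_cup, bowl, oil, cutter from where it was at the start of the episode above 0.04 m or angle between any of jar, sauce_cup, bowl, oil, cutter's own z axis and vertical above 0.6 rad).
It also fails if it takes over 72 s, if anything falls off the work surface, if the arm or the gripper's body presses on something with over 40 N, if the wrist force passes 120 N, or if a joint passes its speed limit or range.

ROBOT

A 7-joint arm with a two-finger parallel gripper is mounted at the origin on the work surface. World frame = base frame: x ahead of the robot, y to its left, z up, the work surface at z = 0. Lengths are in m, angles in degrees, forces in N, time in s.
With the tool pointing down it reaches from about 0.425 to 0.875 m from the base axis. Payload 4.7 kg.
Tool frame: the origin (TCP) lies at the very end of the fingers, on their centre line; the grasp point (between the pads) lies behind it (env.pinch_z is the z of the grasp point in the tool frame, in m); z points along the fingers, y is the direction in which the jaws open and shut (so a half turn about z gives the same grasp; the last joint's range is limited). The gripper opens to 87 mm and grips with 3 to 60 N. Pads are 19 mm wide; open, the fingers measure 117 mm over their backs; the gripper's body (75 mm by 190 mm) begins 51 mm behind the grasp point.
Start: joints at [-74.536, 18.392, -4.016, 83.108, 1.295, 78.541, -3.26], TCP at [0.164, 0.629, 0.223] pointing down, gripper open.
Joint ranges: [-163.93, 163.93], [-17.29, 119.83], [-79.2, 71.16], [3.27, 140.29], [-89.18, 269.18], [5.43, 117.66], [-154.24, 154.24]. Speed limits (degrees/s): [147.25, 147.25, 180, 180, 180, 180, 180].

INTERFACE

Orientations are given as [roll, pitch, yaw] about the fixed x, y, z axes, in that order (R = Rz(yaw) Ry(pitch) Rx(roll)).
In Python, from cell import readout, read_camera, env gives the robot as it stands. The module is installed in compiled form; this text tells all that it offers.
- The arm moves only by the tool servo_tool, never from a script. Its argument "plan" is a list that holds one entry, the list of rows, each a list of 5 numbers: the finger opening in m, from 0 to 0.087, then the shift along the tool's x, y, z in m, then the turn about the tool's z in rad. In form: [[[jaw, x, y, z, yaw], ...]]. A call has 1 to 12 rows; each row is the pose to reach, as a shift and turn from the pose measured when the call began, along the tool's axes at that moment; what a row does not reach only later rows make up. A row lasts 1/12 s, in which the tool goes at most 41.7 mm and 7.16 degrees, less where a joint would pass 70% of its speed; a pose out of reach is approached as far as the arm can. A call with a gripper value outside its range is refused whole. The fingers move at their own pace and stop on an object; "force" is the grip in N (left out, the last holds). Time passes only in rows, so rows that repeat a pose let the fingers close. It gives the time, the measured TCP pose, the force and the opening at its end, in the units of the state.
- readout.get_obs(): the state, without advancing time (a new reading comes with each control period).
- read_camera(name): name is "scene" or "top" or "wrist"; returns a dict with "image" (480x640x3 uint8, red, green, blue), "range_z" (480x640 float32, m along the optical axis (not along the pixel's ray), 0 where there is no reading), "mtx" (3x3 intrinsics, pixels), "camera_from_world" (4x4, takes a point from world to camera coordinates). Camera axes: x right, y up, looking along -z (the intrinsics and any distortion apply to the point x, -y, -z); pixel columns grow to the right and rows downward; lengths in m; the calibration is good to about 2 mm. A picture is of the moment at which its call begins.
- env.sign_off(): hands the job in, once; it reports no verdict.
The state is a dict: "time_s": time; "qpos": joint angles; "joint_velocities": joint speeds; "effort": joint torques, N m; "tool_pos": TCP position; "tool_rot": TCP orientation; "force": force on the tool from outside, world axes, zero at the start; "wrist_torque": the same for the moment, N m; "grip_width": finger opening in m.
Only numpy, scipy, OpenCV 4.12 (cv2) and the standard library are available. Lean on these libraries where they do the work, as an engineer would, in place of code of your own. Each camera call takes 0.05 s, during which the arm holds its last target. There are 200 camera calls.

## Working session

There is one attempt and no reset: what is moved stays moved. The work goes in short steps, Python scripts to look and compute and a tool call to move; the robot and the scene stay as the last step left them, time stands still between calls to the robot, and variables do not carry over. Pictures are saved under pics/ and viewed, about 8 in all and at most 12, crops included, and the job is handed in when it is done.

Besides the shell and the picture viewer there is one more tool, called after "Emit:" as name([rows], argument=value, ...), one row to a line, values as JSON. servo_tool: Moves the arm, as the interface text tells. Its arguments: {"type":"object","properties":{"plan":{"type":"array"},"force":{"type":"number"}},"required":["plan"]}

```bash
mkdir -p pics; cat > h.py <<'E'
import numpy as np, cv2
from cell import readout, read_camera, env
def pts(c):
    d=c["range_z"]; K=c["mtx"]; v,u=np.mgrid[:480,:640]
    x=(u-K[0,2])/K[0,0]*d; y=(v-K[1,2])/K[1,1]*d
    P=np.stack([x,-y,-d,np.ones_like(d)],-1)
    return (P@np.linalg.inv(c["camera_from_world"]).T)[...,:3]
E
python3 - <<'E'
from h import *
print(readout.get_obs(), env.pinch_z)
for n in ("top","scene"):
    c=read_camera(n); cv2.imwrite(f"pics/{n}0.png",c["image"][...,::-1]); np.savez(f"{n}0.npz",**c)
    print(c["camera_from_world"],c["mtx"])
E
```

```text
{'time_s': 0.0, 'qpos': array([-74.53685572,  18.43569398,  -4.01552108,  83.17511091,
         1.29371891,  78.53971718,  -3.26024143]), 'joint_velocities': array([-0.08492688,  0.0145144 ,  0.01530829,  0.05086641, -0.02745704,
        0.0162803 , -0.12042232]), 'effort': array([-5.16359778e-04, -4.91289783e+01, -4.03998401e-01, -3.12528992e+01,
       -6.39036717e-02,  4.38574667e-02,  1.94277945e-04]), 'tool_pos': array([0.1643546 , 0.62831133, 0.22149781]), 'tool_rot': array([-1.79894648e+02,  4.51162449e-03,  1.65346107e+02]), 'force': array([ 0.21499031, -0.25306292, -0.1500649 ]), 'wrist_torque': array([0.05008987, 0.00909297, 0.00516996]), 'grip_width': 0.08716880895443667} -0.0187
[[ 0.00104184 -0.99995451  0.00948084  0.01504061]
 [ 0.98388449  0.0027202   0.17878453 -0.61089027]
 [-0.17880219  0.00914178  0.98384257 -0.90236722]
 [ 0.          0.          0.          1.        ]] [[518.74629229   0.         319.38970913]
 [  0.         518.74629229 237.32915518]
 [  0.           0.           1.        ]]
[[ 0.14281058  0.98964292  0.01456121 -0.08494354]
 [-0.6376956   0.0807515   0.76604407  0.3617154 ]
 [ 0.75693425 -0.11868482  0.6426231  -1.47955203]
 [ 0.          0.          0.          1.        ]] [[458.49323539   0.         324.46658987]
 [  0.         458.49323539 232.0090256 ]
 [  0.           0.           1.        ]]
```

View pics/top0.png

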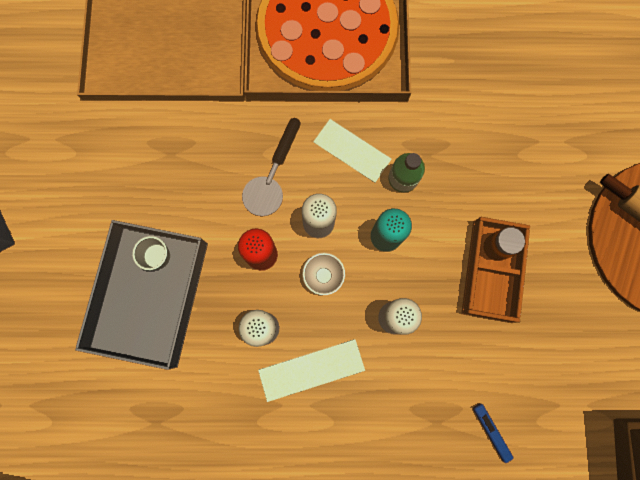

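View pics/scene0.png

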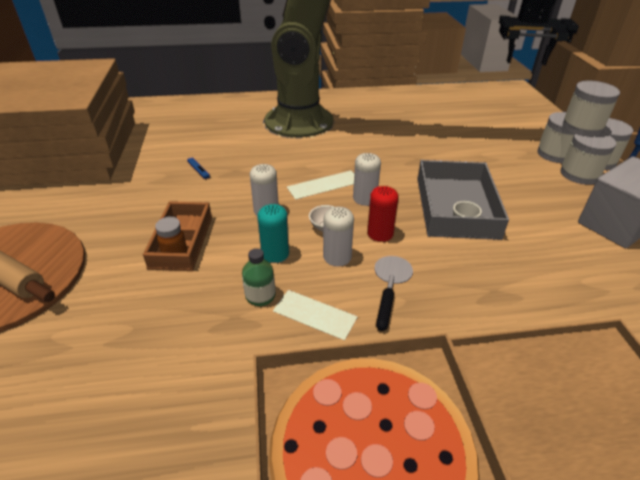

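Top view: the white-lidded shakers are at (319,212), (258,328) and (403,317). The look-alikes are red at (257,246) and turquoise at (394,226), and only the white-lidded metal ones fit. The tub cup is at (150,253), the jar at (511,241), and the free bay at about (498,293). I'll measure them and confirm with one crop.

```bash
python3 - <<'E'
from h import *
c=dict(np.load("top0.npz")); P=pts(c); im=c["image"]
cv2.imwrite("pics/crop.png",cv2.resize(im[100:400,60:560],(800,480),interpolation=cv2.INTER_CUBIC)[...,::-1])
x,y,z=P[...,0],P[...,1],P[...,2]
print("counter z",np.median(z[380:470,100:400]))
v,u=np.mgrid[:480,:640]
for n,(a,b) in dict(A=(319,212),B=(258,328),C=(403,317),red=(257,246),turq=(394,226),bowl=(323,274),oil=(407,170),jar=(511,241),cup=(150,253)).items():
    m=(np.hypot(u-a,v-b)<40)
    hmax=np.percentile(z[m],99.5)
    lo=dict(bowl=.025,cup=.035,jar=.065,oil=.06).get(n,.085)
    mm=(m&(z>lo)).astype(np.uint8); k,l=cv2.connectedComponents(mm); 
    i=np.bincount(l[m&(l>0)]).argmax(); q=P[l==i]
    cc,r=cv2.minEnclosingCircle(q[:,:2].astype(np.float32))
    print(n,"top",q[:,2].max().round(3),"circ",np.round(cc,3),round(r,3),len(q))
def rect(n,roi,lo,hi):
    u0,u1,v0,v1=roi; m=(u>=u0)&(u<u1)&(v>=v0)&(v<v1)&(z>lo)&(z<hi)
    k,l=cv2.connectedComponents(m.astype(np.uint8)); i=np.bincount(l[l>0]).argmax(); q=P[l==i]
    print(n,cv2.minAreaRect(q[:,:2].astype(np.float32)),len(q))
rect("tub",(60,220,200,390),.052,.068); rect("caddy",(445,545,200,335),.038,.052)
E
```

```text
counter z 0.0011134136880198708
A top 0.997 circ [0.559 0.018] 0.12 1019
B top 0.997 circ [0.446 0.088] 0.064 1095
C top 0.997 circ [ 0.456 -0.066] 0.092 1112
red top 0.997 circ [0.524 0.087] 0.105 1044
turq top 0.997 circ [ 0.542 -0.055] 0.131 1046
bowl top 0.997 circ [0.512 0.014] 0.073 497
oil top 0.997 circ [ 0.6   -0.071] 0.187 826
jar top 0.997 circ [ 0.526 -0.161] 0.205 651
cup top 0.997 circ [0.518 0.191] 0.183 400
tub ((0.5082554221153259, 0.3399289846420288), (0.1718660295009613, 0.24047577381134033), 78.62012481689453) 1697
caddy ((0.5557413697242737, -0.31681257486343384), (0.09690607339143753, 0.18428167700767517), 80.04413604736328) 1551
```

View pics/crop.png

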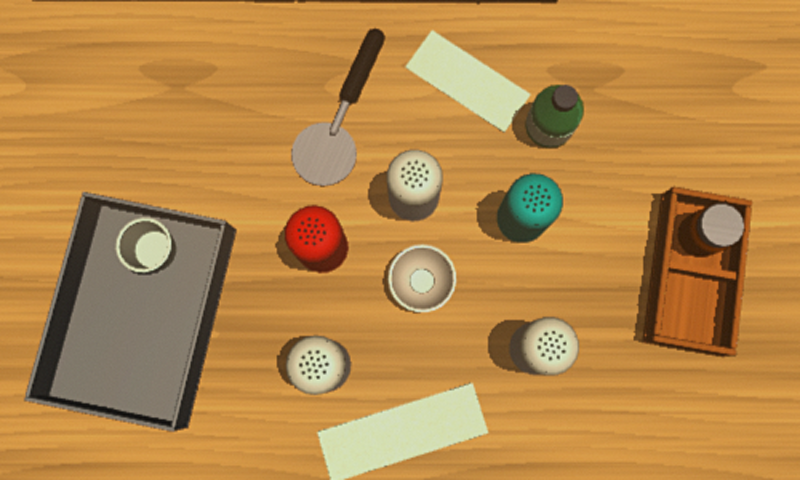

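The crop confirms it: three white-lidded shakers, with red and turquoise decoys beside A and C. Zero-range pixels spoiled the circle fits, so I'll refit without them.

```bash
python3 - <<'E'
from h import *
c=dict(np.load("top0.npz")); P=pts(c); z=P[...,2]
v,u=np.mgrid[:480,:640]
for n,(a,b) in dict(A=(319,212),B=(258,328),C=(403,317),red=(257,246),turq=(394,226),bowl=(323,274),oil=(407,170),jar=(511,241),cup=(150,253)).items():
    lo=dict(bowl=.028,cup=.035,jar=.07,oil=.05).get(n,.09)
    mm=((np.hypot(u-a,v-b)<38)&(z>lo)&(z<.2)&(c["range_z"]>0)).astype(np.uint8)
    mm=cv2.erode(mm,np.ones((2,2))) if n not in("cup","bowl") else mm
    k,l,s,_=cv2.connectedComponentsWithStats(mm); 
    i=1+s[1:,4].argmax(); q=P[l==i]
    cc,r=cv2.minEnclosingCircle(q[:,:2].astype(np.float32))
    print(n,"top",q[:,2].max().round(3),"circ",np.round(cc,3),round(r,3),len(q))
for n,o,a in (("tub",(.5083,.3399),-11.4),("caddy",(.5557,-.3168),-10)):
    for s in(-1,1):
        t=np.radians(a*s); d=np.array([np.cos(t),np.sin(t)]); print(n,s*a,"-x pt",np.array(o)-d*(.04 if n=="tub" else .044))
E
```

```text
A top 0.127 circ [0.647 0.017] 0.03 917
B top 0.126 circ [0.445 0.121] 0.03 988
C top 0.126 circ [ 0.466 -0.125] 0.031 995
red top 0.125 circ [0.585 0.126] 0.03 952
turq top 0.125 circ [ 0.621 -0.114] 0.03 923
bowl top 0.04 circ [0.546 0.008] 0.039 431
oil top 0.121 circ [ 0.737 -0.149] 0.029 806
jar top 0.093 circ [ 0.6   -0.325] 0.025 547
cup top 0.056 circ [0.582 0.328] 0.032 397
tub 11.4 -x pt [0.46908915 0.33199371]
tub -11.4 -x pt [0.46908915 0.34780629]
caddy 10 -x pt [ 0.51236846 -0.32444052]
caddy -10 -x pt [ 0.51236846 -0.30915948]
```

Emit:
servo_tool([
  [[0.087,-0.4,-0.42,0.02,-0.256],[0.087,-0.4,-0.42,0.02,-0.256],[0.087,-0.4,-0.42,0.02,-0.256],[0.087,-0.4,-0.42,0.02,-0.256],[0.087,-0.4,-0.42,0.02,-0.256],[0.087,-0.4,-0.42,0.02,-0.256],[0.087,-0.4,-0.42,0.02,-0.256],[0.087,-0.4,-0.42,0.02,-0.256],[0.087,-0.4,-0.42,0.02,-0.256],[0.087,-0.4,-0.42,0.02,-0.256],[0.087,-0.4,-0.42,0.02,-0.256],[0.087,-0.4,-0.42,0.02,-0.256]],
], force=35)

```text
time_s: 1.1
tool_pos: [0.4064, 0.1894, 0.2049]
tool_rot: [-179.9, -0.0, -180.0]
force: [-0.1, -0.3, 0.7]
grip_width: 0.0873
```

Emit:
servo_tool([
  [[0.087,-0.039,-0.068,0.005,0],[0.087,-0.039,-0.068,0.005,0],[0.087,-0.039,-0.068,0.005,0],[0.087,-0.039,-0.068,0.005,0],[0.087,-0.039,-0.068,0.005,0],[0.087,-0.039,-0.068,0.005,0]],
])

```text
time_s: 1.6
tool_pos: [0.4447, 0.1227, 0.1998]
tool_rot: [-179.9, -0.1, -179.8]
force: [-0.9, -0.2, 0.3]
grip_width: 0.0871
```

```bash
python3 - <<'E'
from h import *
c=read_camera("wrist"); P=pts(c); z=P[...,2]; ok=(c["range_z"]>0)&(z<.2)&(z>.09)
k,l,s,_=cv2.connectedComponentsWithStats(ok.astype(np.uint8))
for i in range(1,k):
    if s[i,4]>800:
        q=P[l==i]; print(s[i],cv2.minEnclosingCircle(q[:,:2].astype(np.float32)),q[:,2].max())
o=readout.get_obs(); print(o["tool_pos"],o["tool_rot"],o["qpos"],o["force"])
cv2.imwrite("pics/w1.png",c["image"][...,::-1])
E
```

```text
[ 272  204   84   84 5432] ((0.44687366485595703, 0.12255648523569107), 0.031091811135411263) 0.12137267595242773
[   0  229   44   47 1480] ((0.45519542694091797, -0.10810305178165436), 0.022678354755043983) 0.11791186496220224
[0.44475077 0.1228481  0.19986968] [-1.79922440e+02 -4.67149463e-02 -1.79813222e+02] [-42.17528861  -4.9200176   22.313887   111.17232199   2.00632561
  73.46068968  69.67753219] [-0.46965457 -0.26158824  0.06305233]
```

View pics/w1.png

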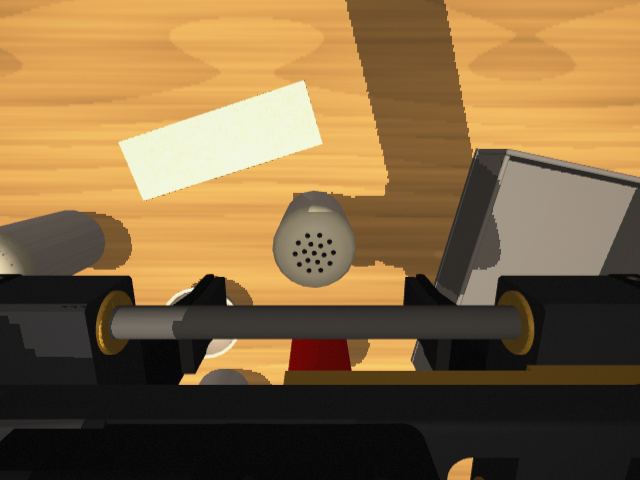

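The wrist view shows the shaker at (314,245), midway between the fingers at (215,330) and (415,330). Next I'll descend, grip and lift.

Emit:
servo_tool([
  [[0.087,-0.001,0,0.03,0],[0.087,-0.001,0,0.06,0],[0.087,-0.001,0,0.09,0],[0.087,-0.001,0,0.12,0],[0.087,-0.001,0,0.138,0],[0.087,-0.001,0,0.138,0],[0.087,-0.001,0,0.138,0],[0.05,-0.001,0,0.138,0],[0.05,-0.001,0,0.138,0],[0.05,-0.001,0,0.138,0],[0.05,-0.001,0,0.138,0],[0.05,-0.001,0,0.138,0]],
])

```text
time_s: 2.65
tool_pos: [0.4462, 0.1225, 0.0627]
tool_rot: [-179.9, 0.0, -179.8]
force: [0.7, -2.5, 2.1]
grip_width: 0.0618
```

Emit:
servo_tool([
  [[0.05,0,0,0,0],[0.05,0,0,0,0],[0.05,0,0,-0.01,0],[0.05,0,0,-0.02,0],[0.05,0,0,-0.03,0],[0.05,0,0,-0.03,0],[0.05,0,0,-0.03,0],[0.05,0,0,-0.03,0],[0.05,0,0,-0.03,0],[0.05,0,0,-0.03,0],[0.05,0,0,-0.03,0],[0.05,0,0,-0.03,0]],
])

```text
time_s: 3.65
tool_pos: [0.446, 0.1225, 0.0924]
tool_rot: [-179.9, -0.0, -179.8]
force: [1.2, -0.3, -5.6]
grip_width: 0.0617
```

Emit:
servo_tool([
  [[0.05,0,0,0,0],[0.05,0,0,0,0],[0.05,0,0,0,0],[0.05,0,0,0,0]],
])

```text
time_s: 3.98
tool_pos: [0.446, 0.1225, 0.0923]
tool_rot: [-179.9, -0.0, -179.8]
force: [0.4, 0.1, -6.8]
grip_width: 0.0616
```

```bash
cat > w.py <<'E'
from h import *
f=[]
for _ in range(5): read_camera("wrist"); f.append(readout.get_obs()["force"])
print(np.round(f,2), np.mean(f,0)); o=readout.get_obs(); print(o["tool_pos"],o["qpos"],o["grip_width"])
E
python3 w.py
```

```text
[[-0.54 -0.22 -6.21]
 [-0.03 -0.36 -6.34]
 [ 0.09 -0.6  -6.69]
 [ 0.79  0.71 -5.98]
 [ 0.46 -0.4  -6.14]] [ 0.1542668  -0.17314531 -6.27439506]
[0.44598807 0.12245253 0.09237463] [-41.6869437    1.51277359  23.42211364 118.56667029  -0.60295335
  60.07654587  72.21175241] 0.06126535672475615
```

B weighs about 6.3 N, so it is the fullest. It goes to the caddy bay at (.512,-.309).

Emit:
servo_tool([
  [[0.05,0,0,-0.03,0],[0.05,0,0,-0.06,0],[0.05,0,0,-0.095,0],[0.05,0,0,-0.125,0],[0.05,0,0,-0.13,0],[0.05,-0.002,-0.015,-0.13,0],[0.05,-0.007,-0.045,-0.13,0],[0.05,-0.012,-0.08,-0.13,0],[0.05,-0.018,-0.115,-0.13,0],[0.05,-0.023,-0.15,-0.13,0],[0.05,-0.028,-0.185,-0.13,0],[0.05,-0.034,-0.22,-0.13,0]],
])

```text
time_s: 5.23
tool_pos: [0.4799, -0.0989, 0.2215]
tool_rot: [-179.9, -0.1, -179.8]
force: [0.6, 0.1, -6.7]
grip_width: 0.0615
```

Emit:
servo_tool([
  [[0.05,-0.004,-0.02,0,0],[0.05,-0.009,-0.055,0,0],[0.05,-0.014,-0.09,0,0],[0.05,-0.019,-0.125,0,0],[0.05,-0.024,-0.16,0,0],[0.05,-0.029,-0.19,0,0],[0.05,-0.0325,-0.208,0,0],[0.05,-0.0325,-0.21,0,0],[0.05,-0.0325,-0.21,0,0],[0.05,-0.0325,-0.21,0,0]],
])

```text
time_s: 6.07
tool_pos: [0.5127, -0.3076, 0.2203]
tool_rot: [180.0, -0.2, -179.8]
force: [0.2, 1.2, -6.5]
grip_width: 0.0613
```

```bash
python3 - <<'E'
from h import *
c=read_camera("wrist"); o=readout.get_obs(); print(o["tool_pos"],o["tool_rot"],o["qpos"],o["force"])
P=pts(c); np.savez("w2.npz",**c)
cv2.imwrite("pics/w2.png",c["image"][...,::-1])
z=P[...,2]; m=(c["range_z"]>0)&(z>.03)&(z<.052)
k,l,s,_=cv2.connectedComponentsWithStats(m.astype(np.uint8))
for i in range(1,k):
    if s[i,4]>400: print(s[i],cv2.minAreaRect(P[l==i][:,:2].astype(np.float32)))
E
```

```text
[ 0.51305467 -0.30702117  0.22055127] [ 1.79958207e+02 -1.48953062e-01 -1.79719355e+02] [-12.83411173  15.93481654  49.72740338  92.47796572 -12.33424109
  77.49901855 128.8041397 ] [-0.05672696  0.86826261 -6.65263911]
[469 142  43  65 631] ((0.46386387944221497, -0.14609578251838684), (0.022163966670632362, 0.058820731937885284), 80.39048767089844)
[ 255  165  116  110 2203] ((0.5199184417724609, -0.31068655848503113), (0.09612109512090683, 0.10915528237819672), 79.88407135009766)
[583 217  57  71 486] ((0.5399968028068542, -0.011994723230600357), (0.037111297249794006, 0.07679630815982819), 70.29277801513672)
```

View pics/w2.png

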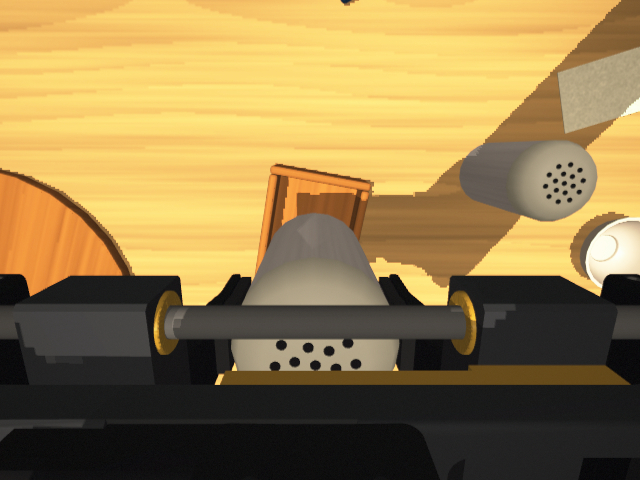

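The wrist view shows the bay opening at (315,190), directly below the held shaker. Both views agree on the bay centre at (.513,-.309), so I'll lower it.

Emit:
servo_tool([
  [[0.05,0,-0.002,0.025,0],[0.05,0,-0.002,0.05,0],[0.05,0,-0.002,0.075,0],[0.05,0,-0.002,0.1,0],[0.05,0,-0.002,0.12,0],[0.05,0,-0.002,0.13,0],[0.05,0,-0.002,0.138,0],[0.05,0,-0.002,0.143,0],[0.05,0,-0.002,0.146,0],[0.05,0,-0.002,0.148,0],[0.05,0,-0.002,0.148,0],[0.05,0,-0.002,0.148,0]],
])

```text
time_s: 7.12
tool_pos: [0.5133, -0.3092, 0.0734]
tool_rot: [180.0, -0.1, -179.7]
force: [-0.4, 0.2, -6.7]
grip_width: 0.0615
```

Emit:
servo_tool([
  [[0.05,0,0,0.0015,0],[0.05,0,0,0.0025,0],[0.05,0,0,0.003,0],[0.05,0,0,0.003,0],[0.05,0,0,0.003,0],[0.05,0,0,0.003,0]],
])

```text
time_s: 7.62
tool_pos: [0.5135, -0.3094, 0.0708]
tool_rot: [180.0, -0.0, -179.7]
force: [-0.5, 0.4, -2.3]
grip_width: 0.0615
```

Contact is felt, since the load fell to 2.3 N. I'll release and rise.

Emit:
servo_tool([
  [[0.064,0,0,0.0005,0],[0.07,0,0,0,0],[0.087,0,0,0,0],[0.087,0,0,0,0],[0.087,0,0,0,0],[0.087,0,0,-0.01,0],[0.087,0,0,-0.04,0],[0.087,0,0,-0.08,0],[0.087,0,0,-0.115,0],[0.087,0,0,-0.13,0],[0.087,0,0,-0.13,0],[0.087,0,0,-0.13,0]],
])

```text
time_s: 8.62
tool_pos: [0.5141, -0.3097, 0.2022]
tool_rot: [-180.0, 0.1, -179.7]
force: [-0.1, 0.2, -0.3]
grip_width: 0.0872
```

```bash
cat > chk.py <<'E'
from h import *
import sys
for n in ("wrist","top"):
    c=read_camera(n); P=pts(c); z=P[...,2]; ok=(c["range_z"]>0)&(z<.16)&(z>.1)
    k,l,s,_=cv2.connectedComponentsWithStats(ok.astype(np.uint8))
    for i in range(1,k):
        if s[i,4]>300:
            q=P[l==i]; cc,r=cv2.minEnclosingCircle(q[:,:2].astype(np.float32)); print(n,s[i],np.round(cc,4),round(r,3),q[:,2].max().round(3))
    if len(sys.argv)>1 and sys.argv[1]==n: cv2.imwrite(f"pics/{sys.argv[2]}.png",c["image"][...,::-1])
o=readout.get_obs(); print(o["time_s"],o["tool_pos"],o["tool_rot"],o["force"])
E
python3 chk.py
```

```text
wrist [ 523  137   99   87 6612] [ 0.4672 -0.1265] 0.031 0.121
wrist [ 272  202   86   86 5654] [ 0.5142 -0.3092] 0.031 0.129
top [302 194  35  35 966] [0.6491 0.0172] 0.031 0.126
top [376 208  36  36 984] [ 0.6232 -0.1135] 0.032 0.126
top [ 238  229   36   35 1001] [0.5861 0.1276] 0.031 0.125
top [ 385  298   37   37 1071] [ 0.4661 -0.1261] 0.031 0.126
8.7167 [ 0.51297104 -0.30882571  0.19978032] [ 1.79935812e+02 -1.21938925e-01 -1.79717735e+02] [ 0.20157671  0.27681504 -0.08302115]
```

B stands in the bay at (.514,-.309) with its top at 0.129. Next is C at (.4665,-.1265).

Emit:
servo_tool([
  [[0.087,0.01,0.035,0,0],[0.087,0.02,0.075,0,0],[0.087,0.03,0.115,0,0],[0.087,0.04,0.155,0,0],[0.087,0.0465,0.182,0,0],[0.087,0.0465,0.182,0,0],[0.087,0.0465,0.182,0,0],[0.087,0.0465,0.182,0,0]],
])

```text
time_s: 9.38
tool_pos: [0.4651, -0.1276, 0.1993]
tool_rot: [180.0, -0.2, -179.7]
force: [-0.6, -1.0, 0.1]
grip_width: 0.0868
```

Emit:
servo_tool([
  [[0.087,-0.0015,0.001,0.03,0],[0.087,-0.0015,0.001,0.06,0],[0.087,-0.0015,0.001,0.09,0],[0.087,-0.0015,0.001,0.12,0],[0.087,-0.0015,0.001,0.137,0],[0.087,-0.0015,0.001,0.137,0],[0.087,-0.0015,0.001,0.137,0],[0.05,-0.0015,0.001,0.137,0],[0.05,-0.0015,0.001,0.137,0],[0.05,-0.0015,0.001,0.137,0],[0.05,-0.0015,0.001,0.137,0],[0.05,-0.0015,0.001,0.137,0]],
])

```text
time_s: 10.38
tool_pos: [0.4667, -0.1264, 0.0631]
tool_rot: [179.9, -0.1, -179.7]
force: [-0.7, 2.5, 3.3]
grip_width: 0.0617
```

Emit:
servo_tool([
  [[0.05,0,0,0,0],[0.05,0,0,0,0],[0.05,0,0,-0.01,0],[0.05,0,0,-0.02,0],[0.05,0,0,-0.03,0],[0.05,0,0,-0.03,0],[0.05,0,0,-0.03,0],[0.05,0,0,-0.03,0],[0.05,0,0,-0.03,0],[0.05,0,0,-0.03,0],[0.05,0,0,-0.03,0],[0.05,0,0,-0.03,0]],
])

```text
time_s: 11.38
tool_pos: [0.4666, -0.1264, 0.0928]
tool_rot: [179.9, -0.1, -179.7]
force: [-0.5, 0.7, -4.6]
grip_width: 0.0617
```

```bash
python3 w.py
```

```text
[[ 1.17  0.16 -4.53]
 [ 0.67 -0.02 -4.13]
 [-0.67 -0.31 -4.3 ]
 [ 0.59  0.27 -4.64]
 [-0.76 -0.14 -5.08]] [ 0.20078699 -0.00955371 -4.53542729]
[ 0.46674754 -0.12644033  0.09300595] [-30.89716314   4.86721309  45.08418906 116.36179358  -3.99331339
  60.3880076  106.34307011] 0.06156991855351458
```

C weighs about 4.5 N, so it is the half-full one. I'll set it back exactly.

Emit:
servo_tool([
  [[0.05,0,0,0.01,0],[0.05,0,0,0.02,0],[0.05,0,0,0.026,0],[0.05,0,0,0.029,0],[0.05,0,0,0.0295,0],[0.05,0,0,0.0295,0],[0.05,0,0,0.0295,0]],
])

```text
time_s: 12.22
tool_pos: [0.4667, -0.1265, 0.0632]
tool_rot: [180.0, -0.1, -179.7]
force: [-0.9, 0.9, -5.5]
grip_width: 0.0619
```

Emit:
servo_tool([
  [[0.064,0,0,0.0005,0],[0.07,0,0,0,0],[0.087,0,0,0,0],[0.087,0,0,0,0],[0.087,0,0,0,0],[0.087,0,0,-0.01,0],[0.087,0,0,-0.04,0],[0.087,0,0,-0.08,0],[0.087,0,0,-0.115,0],[0.087,0,0,-0.14,0],[0.087,0,0,-0.14,0],[0.087,0,0,-0.14,0]],
])

```text
time_s: 13.22
tool_pos: [0.4681, -0.1269, 0.2052]
tool_rot: [179.9, 0.1, -179.7]
force: [1.2, -0.1, -1.3]
grip_width: 0.0872
```

```bash
python3 chk.py
```

```text
wrist [ 275  200   81   81 5160] [ 0.4671 -0.126 ] 0.031 0.121
wrist [ 42 259  74  17 833] [ 0.4936 -0.3058] 0.022 0.124
top [302 194  35  35 968] [0.6493 0.018 ] 0.031 0.125
top [376 208  36  36 981] [ 0.6231 -0.1136] 0.031 0.126
top [ 238  229   36   35 1001] [0.5863 0.1281] 0.031 0.125
top [392 298  21  28 507] [ 0.4717 -0.1229] 0.027 0.125
13.3167 [ 0.46638176 -0.12651313  0.20267115] [ 1.79945440e+02 -1.73085082e-01 -1.79732868e+02] [ 0.13478047 -0.60153575  1.41859521]
```

C is back in place. Now A at (.648,.0175).

Emit:
servo_tool([
  [[0.087,-0.03,0.024,0,0],[0.087,-0.06,0.048,0,0],[0.087,-0.09,0.072,0,0],[0.087,-0.12,0.096,0,0],[0.087,-0.15,0.12,0,0],[0.087,-0.175,0.139,0,0],[0.087,-0.182,0.144,0,0],[0.087,-0.182,0.144,0,0],[0.087,-0.182,0.144,0,0],[0.087,-0.182,0.144,0,0]],
])

```text
time_s: 14.15
tool_pos: [0.6463, 0.016, 0.2017]
tool_rot: [-180.0, -0.3, -179.9]
force: [-0.5, -0.9, 0.2]
grip_width: 0.0868
```

```bash
python3 chk.py
```

```text
wrist [  52    0   83   25 1401] [ 0.4868 -0.1244] 0.024 0.118
wrist [ 427  119   92   89 6405] [0.5871 0.1277] 0.031 0.121
wrist [  92  172   90   85 5873] [ 0.624  -0.1132] 0.031 0.121
wrist [ 276  209   82   81 5214] [0.6505 0.0179] 0.031 0.121
top [376 208  36  36 984] [ 0.6225 -0.1136] 0.031 0.126
top [ 490  270   40   37 1142] [ 0.5133 -0.309 ] 0.032 0.134
top [ 385  298   37   37 1063] [ 0.466  -0.1261] 0.031 0.125
14.25 [0.64667417 0.01633063 0.20250281] [ 179.93483584   -0.19099416 -179.89696581] [ 0.11431067 -0.75601926  0.13009496]
```

Emit:
servo_tool([
  [[0.087,-0.003,0.0015,0.03,0],[0.087,-0.003,0.0015,0.06,0],[0.087,-0.003,0.0015,0.09,0],[0.087,-0.003,0.0015,0.12,0],[0.087,-0.003,0.0015,0.139,0],[0.087,-0.003,0.0015,0.139,0],[0.087,-0.003,0.0015,0.139,0],[0.05,-0.003,0.0015,0.139,0],[0.05,-0.003,0.0015,0.139,0],[0.05,-0.003,0.0015,0.139,0],[0.05,-0.003,0.0015,0.139,0],[0.05,-0.003,0.0015,0.139,0]],
])

```text
time_s: 15.25
tool_pos: [0.6497, 0.018, 0.0644]
tool_rot: [179.9, -0.1, -179.9]
force: [-0.3, -0.3, 2.5]
grip_width: 0.0614
```

Emit:
servo_tool([
  [[0.05,0,0,0,0],[0.05,0,0,0,0],[0.05,0,0,-0.01,0],[0.05,0,0,-0.02,0],[0.05,0,0,-0.03,0],[0.05,0,0,-0.03,0],[0.05,0,0,-0.03,0],[0.05,0,0,-0.03,0],[0.05,0,0,-0.03,0],[0.05,0,0,-0.03,0],[0.05,0,0,-0.03,0],[0.05,0,0,-0.03,0]],
])

```text
time_s: 16.25
tool_pos: [0.6496, 0.0179, 0.0941]
tool_rot: [179.9, -0.1, -179.9]
force: [-0.1, -0.5, -2.1]
grip_width: 0.0614
```

```bash
python3 w.py
```

```text
[[ 0.19  0.83 -1.55]
 [ 0.28 -1.   -2.21]
 [ 0.13 -0.06 -2.99]
 [-0.47 -0.26 -1.83]
 [-0.04 -0.1  -3.17]] [ 0.0164825  -0.11675145 -2.34960508]
[0.6497426  0.01791246 0.09435311] [-32.9723878   27.04961522  37.95248599  92.79494    -17.84273199
  66.44948709  99.284401  ] 0.06159145388758892
```

A weighs about 2.3 N, so it is the lightest. It goes to the tub at (.469,.348).

Emit:
servo_tool([
  [[0.05,0,0,-0.03,0],[0.05,0,0,-0.06,0],[0.05,0,0,-0.095,0],[0.05,0,0,-0.125,0],[0.05,0,0,-0.13,0],[0.05,0.007,0.013,-0.13,0],[0.05,0.022,0.04,-0.13,0],[0.05,0.038,0.07,-0.13,0],[0.05,0.054,0.1,-0.13,0],[0.05,0.07,0.13,-0.13,0],[0.05,0.087,0.16,-0.13,0],[0.05,0.095,0.175,-0.13,0]],
])

```text
time_s: 17.5
tool_pos: [0.5516, 0.1979, 0.2239]
tool_rot: [179.8, -0.3, -179.6]
force: [-0.2, 1.2, -2.1]
grip_width: 0.0617
```

Emit:
servo_tool([
  [[0.05,0.015,0.025,0,0],[0.05,0.03,0.055,0,0],[0.05,0.047,0.085,0,0],[0.05,0.062,0.115,0,0],[0.05,0.077,0.14,0,0],[0.05,0.0825,0.15,0,0],[0.05,0.0825,0.15,0,0],[0.05,0.0825,0.15,0,0],[0.05,0.0825,0.15,0,0]],
])

```text
time_s: 18.25
tool_pos: [0.4692, 0.3451, 0.2246]
tool_rot: [179.9, -0.2, -179.7]
force: [0.6, -1.0, -2.1]
grip_width: 0.0613
```

Emit:
servo_tool([
  [[0.05,0,0,0.03,0],[0.05,0,0,0.06,0],[0.05,0,0,0.09,0],[0.05,0,0,0.115,0],[0.05,0,0,0.125,0],[0.05,0,0,0.135,0],[0.05,0,0,0.143,0],[0.05,0,0,0.148,0],[0.05,0,0,0.15,0],[0.05,0,0,0.15,0],[0.05,0,0,0.15,0],[0.05,0,0,0.15,0]],
])

```text
time_s: 19.25
tool_pos: [0.4691, 0.346, 0.0755]
tool_rot: [179.8, -0.2, -179.7]
force: [0.2, -0.5, -1.9]
grip_width: 0.0614
```

Emit:
servo_tool([
  [[0.05,0,0,0.002,0],[0.05,0,0,0.004,0],[0.05,0,0,0.005,0],[0.05,0,0,0.0055,0],[0.05,0,0,0.006,0],[0.05,0,0,0.006,0],[0.05,0,0,0.006,0]],
])

```text
time_s: 19.83
tool_pos: [0.4691, 0.346, 0.0695]
tool_rot: [179.8, -0.2, -179.7]
force: [0.5, 0.4, -2.9]
grip_width: 0.0617
```

Emit:
servo_tool([
  [[0.064,0,0,0,0],[0.07,0,0,0,0],[0.087,0,0,0,0],[0.087,0,0,0,0],[0.087,0,0,0,0],[0.087,0,0,-0.01,0],[0.087,0,0,-0.04,0],[0.087,0,0,-0.08,0],[0.087,0,0,-0.115,0],[0.087,0,0,-0.14,0],[0.087,0,0,-0.14,0],[0.087,0,0,-0.14,0]],
])

```text
time_s: 20.83
tool_pos: [0.4706, 0.3461, 0.2122]
tool_rot: [179.6, 0.0, -179.7]
force: [0.6, -0.1, -0.4]
grip_width: 0.0867
```

```bash
python3 chk.py
```

```text
wrist [ 273  199   81   81 5121] [0.4698 0.3462] 0.031 0.126
top [376 208  36  36 983] [ 0.623  -0.1137] 0.031 0.125
top [238 229  36  35 998] [0.5863 0.1275] 0.031 0.126
top [ 490  270   40   37 1141] [ 0.5129 -0.3087] 0.031 0.133
top [ 385  298   37   37 1067] [ 0.4664 -0.126 ] 0.031 0.125
20.9333 [0.4690487  0.34517585 0.20904364] [ 179.82702705   -0.2166035  -179.7118553 ] [ 0.16088222 -0.76990817 -0.75989629]
```

Time is plentiful, so I'll retreat clear and take a last look from above.

Emit:
servo_tool([
  [[0.087,0.02,0.03,-0.02,0],[0.087,0.05,0.06,-0.02,0],[0.087,0.08,0.09,-0.02,0],[0.087,0.11,0.12,-0.02,0],[0.087,0.14,0.15,-0.02,0],[0.087,0.16,0.18,-0.02,0],[0.087,0.16,0.18,-0.02,0],[0.087,0.16,0.18,-0.02,0]],
])

```text
time_s: 21.6
tool_pos: [0.3047, 0.5258, 0.2278]
tool_rot: [-180.0, -0.3, -179.3]
force: [0.4, 0.6, 0.1]
grip_width: 0.0872
```

```bash
python3 chk.py top top9
```

```text
wrist [  488   172   152   104 10795] [0.3005 0.7337] 0.064 0.16
top [376 208  36  36 982] [ 0.6229 -0.1134] 0.031 0.126
top [238 229  36  35 999] [0.5865 0.1275] 0.031 0.127
top [ 490  270   40   37 1137] [ 0.513  -0.3086] 0.031 0.133
top [ 105  296   40   37 1161] [0.4685 0.3453] 0.032 0.131
top [ 385  298   37   37 1064] [ 0.4663 -0.1262] 0.031 0.125
21.7 [0.30868649 0.52307108 0.22874431] [-179.99471187   -0.22520591 -179.74934014] [ 0.72922105 -0.19195319 -0.28684959]
```

View pics/top9.png

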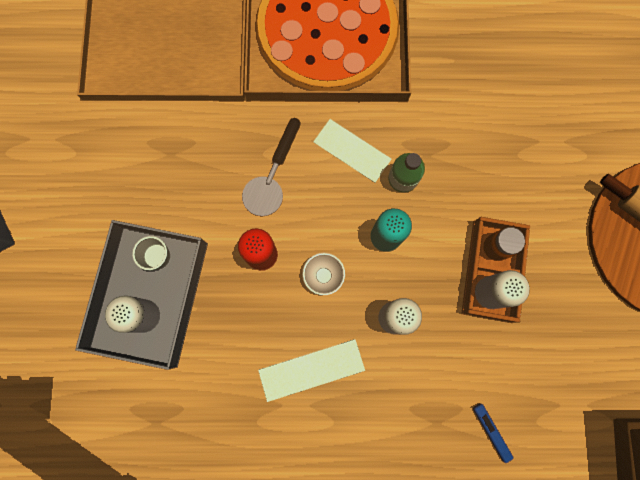

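The final view shows one shaker in the tub at (124,314), one in the caddy bay at (511,289), and the half-full one still at (403,317). The bystanders haven't moved.

```bash
python3 -c "
from cell import env; print(env.sign_off())"
```

```text
the job is handed in; nothing more can be done
None
```

The job is done and handed in at about 22 s on the robot's clock; the sign-off gives no verdict. I lifted each shaker to weigh it:

| Shaker (start x, y in m) | Felt weight | Now stands |
|---|---|---|
| near left (.447, .123) | 6.3 N, fullest | caddy's free bay |
| near right (.467, -.126) | 4.5 N, half full | set back where it stood |
| far (.650, .018) | 2.3 N, emptiest | grey tub |

- **Caddy:** the fullest is at (.513, -.309), within about 2 mm of the estimated bay centre. Its top is about 8 mm higher than on the counter, so it rests on the bay floor.
- **Tub:** the emptiest is at (.469, .345), about 3 mm from the middle of the empty part, with its top about 5 mm higher.
- **Half-full one:** it was measured within 1 mm of its starting place.
- **Bystanders:** all look unmoved in the final top view. I judged this by eye and did not re-measure them.
- **Disagreements:** single weight readings scattered by up to about 0.8 N, well under the gaps between the averages. The top camera reads heights about 5 mm higher than the wrist camera.

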